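# Tilt a sample tube to mix it, then lift it out with tongs

## Task

Mix the sample: with the ball-knob lever, tilt the cup that holds the capped tube to about 45 degrees (never past 60), keep it there for a second, and bring it back fully upright. Then take the tongs from their rest, close them on the tube below its cap, lift the tube clear out of the cup and finish holding it up still and upright in the squeezed tongs, its foot at least 5 cm above the cup's rim. The gripper itself never touches the tube, the tube is not dropped, and the label roll, marker pen and stapler stay where they are.

Things in the scene. Friction and masses are not known exactly. Their poses are not given: they have to be found in the camera images.
- cup_pivot (a point): Centre of the tube tilter's pivot, 50 mm above the desk, in the middle of the cup. Axes: x along the pivot axis, z up; the lever points to -y, and the cup's top leans to +y as it tilts.
- tilter: Tube tilter, fixed: aluminium base 104 x 84 x 8 mm, two posts (44 mm apart, tops 63 mm high; white angle scale on the front one, to 71 mm) and between them a square steel cup, 27 mm wide, 45 mm high, open on top, walls and floor 4 mm, bore 19 mm; upright, its rim is 70 mm above the desk. Origin on the desk below cup_pivot, same axes.
- lever_knob (a point): Centre of the black ball knob (24 mm) at the end of the cup's 8 mm lever rod, 85 mm from the pivot. Cup upright: level with the pivot, on the -y side, 50 mm above the desk. It swings up over the pivot: at 45 degrees 60 mm beside and 60 mm above it. Free all round; pinch it from above, fingers closing along the pivot axis; it turns between them.
- cup (a joint): Tilt of the cup, rad: 0 upright against its stop, grows as the knob is lifted, 0.785 is 45 degrees, end of travel 1.3. Stays where it is left (friction, about 1 N at the knob).
- tube_mid (a point): Middle of the capped sample tube in the cup, half-way up: 15.6 mm in diameter, 99 mm long, 12 to 24 g, screw cap 19 mm wide on the top 22 mm; z along the tube to the cap. Standing in the cup (1.7 mm play all round) its foot is 29 mm and this point about 78 mm above the desk; clasp it 72 to 104 mm above the desk.
- sample_tube: The same tube; origin at the centre of its foot, z to the cap.
- tongs_grip (a point): Midway between the black rubber grip pads of the steel tongs. They lie level on a grey rest, this point 55 mm above the desk: x along the tongs to the jaws, y across, z up. Pads 56 mm long, 24 mm high; width over the pads 52 mm open, 36 mm clamped on the tube. Take them from above, fingers closing along y; at 44 to 47 mm they are held and still open.
- tongs: The tongs with both arms, 78 g, balanced about 7 mm behind tongs_grip; same origin and axes. They reach from 105 mm behind to 120 mm ahead of it, mostly 14 mm high. The arms are sprung apart: about 4 N at each pad to start squeezing, 9 N when clamped on the tube; let go, they open. 25 to 40 N clamps well.
- tongs_jaw (a point): Middle between the jaws of the tongs, 110 mm ahead (x) of tongs_grip. The jaws are shallow upright V shapes, 16 mm high, 18 mm long, facing each other along y; open, the clear gap is about 44 mm (about 30 mm with the pads at 44 mm). A tube standing at this point is clamped when the pads are squeezed.
- tongs_left (a joint): Angle by which the left arm is squeezed in, rad (the right mirrors it): 0 open, about 0.09 clamped on the tube, 0.108 shut on nothing. The arms pivot 90 mm behind tongs_grip.
- rest: Grey plastic rest for the tongs, fixed; origin on the desk below tongs_grip's start (within 3 mm), x along the tongs. Cross bars 94 mm behind and 62 mm ahead of the origin, 44 and 88 mm wide, tops 48 mm high, horns to 55 mm at their ends. Only a 6 mm base, 50 mm wide, below the pads.
- roll: Bystander: white roll of labels lying flat, 72 mm across, 30 mm high; origin under its centre.
- pen: Bystander: marker pen lying on the desk, 132 x 12 x 13 mm along its x; origin under its centre.
- stapler: Bystander: stapler, 134 x 34 x 49 mm along its x; origin under its centre.

How it is judged (in metres and radians):
On the way, in this order (a step that is already met when the one before it is completed fails the run):
1. the cup, with the tube in it, is held tilted at 45 degrees within 9 (value of joint cup between 0.628 and 0.942 rad and distance between tube_mid and cup_pivot below 0.045 m), for 0.5 s.
2. the cup is back upright within 4 degrees, the tube still in it (value of joint cup below 0.07 rad and distance between tube_mid and cup_pivot below 0.04 m), for 0.2 s.
3. the tube is clamped in the tongs, which the gripper squeezes (contact force between the fingers and tongs above 2 N and contact force between tongs and sample_tube above 1 N and value of joint tongs_left above 0.06 rad and distance between tube_mid and tongs_jaw below 0.04 m), for 0.2 s.
At the end, for the whole second after the job is handed in: The gripper squeezes the tongs, whose jaws alone carry the tube: its middle over 155 mm above the desk and within 40 mm of the jaws' middle, upright within 28 degrees, slower than 30 mm/s; tongs off the rest, cup upright within 4 degrees (all of step 3 and height (world z) of tube_mid above 0.155 m and angle between sample_tube's own z axis and vertical below 0.5 rad and linear speed of sample_tube below 0.03 m/s and contact force between sample_tube and tilter below 0.05 N and contact force between tongs and rest below 0.05 N and value of joint cup below 0.07 rad); the arm keeps its last pose, push and grip.
It fails at once if the robot touches the tube itself (contact force between any of the fingers, the arm and sample_tube above 0.3 N).
It fails at once if the cup is tilted past 60 degrees (value of joint cup above 1.08 rad).
It fails at once if the tube is dropped (its middle under 45 mm above the desk) (height (world z) of tube_mid below 0.045 m).
It fails at once if the label roll, marker pen or stapler is moved more than 30 mm (distance of any of roll, pen, stapler from where it was at the start of the episode above 0.03 m).
It also fails if it takes over 56 s, if anything falls off the work surface, if the arm or the gripper's body presses on something with over 40 N, if the wrist force passes 120 N, or if a joint passes its speed limit or range.

## Robot

A 6-joint arm with a two-finger parallel gripper is mounted at the origin on a cart in front of the work surface, level with it; the furniture and walls round the work are solid. World frame = base frame: x ahead of the robot, y to its left, z up, the work surface at z = 0. Lengths are in m, angles in degrees, forces in N, time in s.
With the tool pointing down it reaches from about 0.35 to 0.875 m from the base axis. Payload 4.2 kg.
Tool frame: the origin (TCP) lies midway between the tips of the shut fingers; the grasp point (between the pads) lies 19 mm behind it; z points along the fingers, y is the line along which they close (so a half turn about z gives the same grasp; the last joint's range is limited). The gripper opens to 87 mm and grips with 3 to 60 N. Pads are 19 mm wide; open, the fingers measure 117 mm over their backs; the gripper's body (75 mm by 190 mm) begins 51 mm behind the grasp point.
Start: joints at [-58.522, 22.042, 0.453, 0, -68.411, -14.817], TCP at [0.179, -0.599, 0.223] pointing down, gripper open.
Joint ranges: [-179.83, 179.83], [-69.29, 118.12], [-61.27, 80.66], [-181.25, 117.63], [-171.15, -9.14], [-177.46, 177.46]. Speed limits (degrees/s): [159.86, 159.86, 180, 180, 180, 180].

## Interface

Orientations are given as [roll, pitch, yaw] about the fixed x, y, z axes, in that order (R = Rz(yaw) Ry(pitch) Rx(roll)).
In Python, from rig import r gives the robot as it stands.
- The arm moves only by the tool play_rows, never from a script. Its arguments are lists of equal length, an entry for each row: "dp": the shift along the tool's x, y, z as a fraction of full scale, a list of three; "dr": the turn, a rotation vector about the tool's x, y, z as a fraction of full scale, a list of three; "grip": the gripper's target within -1 to 1 (shut at 1, half-way at 0, fully open at -1). A call has 1 to 20 rows; each row is the pose to reach, as a shift and turn from the pose commanded when the call began, along the tool's axes at that moment; what a row does not reach only later rows make up. Full scale, the value 1, is 12 cm for a shift and 0.5 rad for a turn. A row lasts 1/8 s, in which the tool goes at most 62.5 mm and 10.7 degrees, less where a joint would pass 70% of its speed; a pose out of reach is approached as far as the arm can. A call with a number of a shift or a turn outside -1 to 1 is refused whole. A call with a gripper value outside its range is refused whole. The fingers move at their own pace and stop on an object; the grip force is fixed at half the most. Time passes only in rows, so rows that repeat a pose let the fingers close. It gives the time, the measured TCP pose, the force, the opening and the grip force at its end, in the units of the state.
- r.get_state(): the state, without advancing time (a new reading comes with each control period).
- r.read_camera(name): name is "side" or "top"; returns a dict with "pixels" (420x560x3 uint8, red, green, blue), "range_z" (420x560 float32, m along the optical axis (not along the pixel's ray), 0 where there is no reading), "fx", "fy", "cx", "cy" (pixels), "k1" (the pictures are not rectified: a ray, as slopes to the right and down, at radius r is drawn at 1 + k1 r^2 times it, then the intrinsics apply), "R" (3x3) and "t" (3): a world point X has camera coordinates R X + t. Camera axes: x right, y down, z forward; pixel columns grow to the right and rows downward; lengths in m; the calibration is good to about 2 mm. A picture is of the moment at which its call begins.
- r.finish_job(): hands the job in; it is judged then, once.
The state is a dict: "time": time; "q": joint angles; "joint_velocities": joint speeds; "joint_efforts": joint torques, N m; "ee_pos": TCP position; "ee_rot": TCP orientation; "ft_force": force on the tool from outside, world axes, zero at the start; "ft_torque": the same for the moment, N m; "width": finger opening in m; "grasp_force": force on a finger pad.
Only numpy, scipy, OpenCV 4.12 (cv2) and the standard library are available. Lean on these libraries where they do the work, as an engineer would, in place of code of your own. Each camera call takes 0.05 s, during which the arm holds its last target. There are 200 camera calls.

## Working session

There is one attempt and no reset: what is moved stays moved. The work goes in short steps, Python scripts to look and compute and a tool call to move; the robot and the scene stay as the last step left them, time stands still between calls to the robot, and variables do not carry over. Pictures are saved under pics/ and viewed, at most 10 in all, crops included, and the job is handed in when it is done.

Besides the shell and the picture viewer there is one more tool, called after ">>>" by a JSON object that holds its "op" and its "data", one argument or row to a line. play_rows: Moves the arm, as the interface text tells. Shift numbers are shares of 12 cm and turn numbers shares of 0.5 rad, none past 1 either way. Its arguments: {"type":"object","properties":{"dp":{"type":"array","items":{"type":"array","items":{"type":"number","minimum":-1,"maximum":1}}},"dr":{"type":"array","items":{"type":"array","items":{"type":"number","minimum":-1,"maximum":1}}},"grip":{"type":"array","items":{"type":"number"}}},"required":["dp","dr","grip"]}

```bash
ls; mkdir -p pics
python3 - <<'E'
from rig import r
import cv2,numpy as np
s=r.get_state(); print(s)
for n in("side","top"):
    c=r.read_camera(n); cv2.imwrite(f"pics/{n}0.png",c["pixels"][:,:,::-1]); np.savez(f"{n}0.npz",**c)
    print({k:c[k] for k in c if k not in("pixels","range_z")})
E
```

```text
pics
{'time': 0.0, 'q': array([-5.85208423e+01,  2.20898697e+01,  3.79511804e-01, -2.86175885e-02,
       -6.84123381e+01, -1.48165690e+01]), 'joint_velocities': array([ 0.08050473,  0.03658334, -0.10414618,  0.05598943,  0.04609901,
        0.05568613]), 'joint_efforts': array([-7.36611146e-04, -3.90665781e+01,  1.87407857e+01,  4.21998516e+00,
        1.10874287e-02, -2.28088898e-04]), 'ee_pos': array([ 0.17904806, -0.59816582,  0.22146815]), 'ee_rot': array([ 1.79874582e+02, -5.67350596e-03, -1.63347963e+02]), 'ft_force': array([-1.43645337,  0.03429189,  0.65643282]), 'ft_torque': array([-0.05797819, -0.035728  ,  0.05372301]), 'grasp_force': 0.0, 'width': 0.0868954440121592}
{'fx': 496.48351756113334, 'fy': 496.48351756113334, 'cx': 278.14837195808684, 'cy': 217.43458613155656, 'k1': -0.05642176693053225, 'R': array([[-0.99938614, -0.03112169, -0.01608674],
       [ 0.00271301,  0.38905188, -0.92121185],
       [ 0.03492825, -0.92069   , -0.38872862]]), 't': array([0.53146053, 0.01382395, 1.29633431])}
{'fx': 382.1580767852265, 'fy': 382.1580767852265, 'cx': 280.6342432017788, 'cy': 211.3226813757241, 'k1': -0.08965988038209748, 'R': array([[ 0.0290882 , -0.99941086, -0.01821546],
       [-0.99440695, -0.02708193, -0.1020852 ],
       [ 0.10153175,  0.02108306, -0.99460887]]), 't': array([0.09072525, 0.5434671 , 1.00822435])}
```

View pics/side0.png

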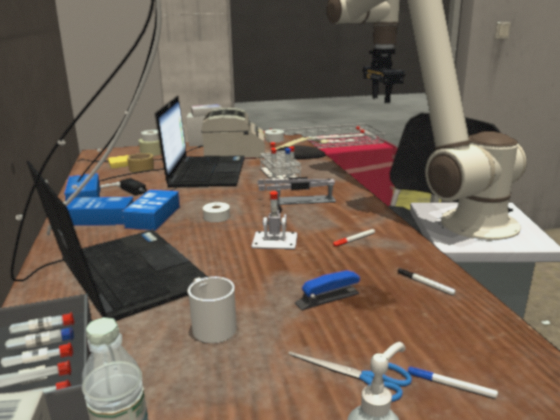

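View pics/top0.png

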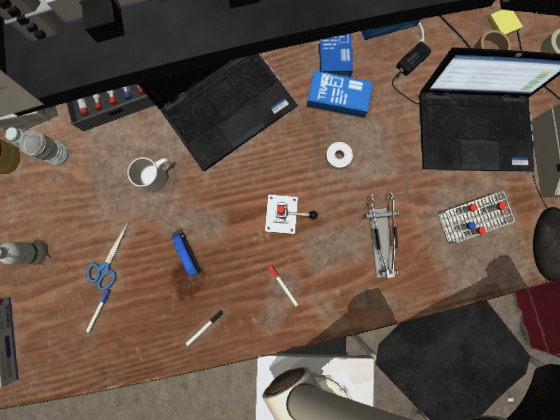

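Side: tilter at about (274,235) with the red cap at (274,196), and tongs on their rest near (297,187). Top: tilter (282,213), knob (313,215), tongs around (383,235), roll (340,154), pen (283,285), stapler (186,253).

```bash
cat > h.py <<'E'
import numpy as np,cv2
def ray(c,u,v):
    K=np.array([[c["fx"],0,c["cx"]],[0,c["fy"],c["cy"]],[0,0,1]],float)
    n=cv2.undistortPoints(np.array([[[u,v]]],float),K,np.array([float(c["k1"]),0,0,0]))[0,0]
    R=c["R"];return -R.T@c["t"],R.T@np.array([n[0],n[1],1])
def plane(c,u,v,z):
    o,d=ray(c,u,v);return o+d*(z-o[2])/d[2]
def px(c,X):
    K=np.array([[c["fx"],0,c["cx"]],[0,c["fy"],c["cy"]],[0,0,1]],float)
    return cv2.projectPoints(np.array([X],float),cv2.Rodrigues(c["R"])[0],c["t"],K,np.array([float(c["k1"]),0,0,0]))[0][0,0]
def cloud(c):
    K=np.array([[c["fx"],0,c["cx"]],[0,c["fy"],c["cy"]],[0,0,1]],float)
    v,u=np.mgrid[0:420,0:560]
    n=cv2.undistortPoints(np.stack([u,v],-1).reshape(-1,1,2).astype(float),K,np.array([float(c["k1"]),0,0,0])).reshape(420,560,2)
    P=np.dstack([n,np.ones((420,560))])*c["range_z"][...,None]
    return (P-c["t"])@c["R"]
E
python3 - <<'E'
from h import *
c=dict(np.load("top0.npz")); P=cloud(c); im=c["pixels"].astype(int)
for n,u,v,z in[("tilter",282,213,.05),("knob",313,215,.05),("tongsA",370,200,.05),("tongsB",385,270,.05),("roll",340,154,.03),("pen",283,285,.01),("stap",186,253,.04)]:
    print(n,plane(c,u,v,z).round(3),P[v,u].round(3))
a=im[185:240,255:325]; b=im[185:285,355:410]
dark=np.argwhere((a.max(2)<60))+[185,255]
k=dark[dark[:,1]>304]; print("knob px",k.mean(0)[::-1],len(k),plane(c,*k.mean(0)[::-1],.05))
red=np.argwhere((a[...,0]>140)&(a[...,1]<80))+[185,255]; print("cap",red.mean(0)[::-1],len(red),plane(c,*red.mean(0)[::-1],.128))
al=np.argwhere(a.min(2)>165)+[185,255]; rc=cv2.minAreaRect(al[:,::-1].astype(np.float32)); print("base",rc,plane(c,*rc[0],.008))
cv2.imwrite("pics/t1.png",np.hstack([cv2.resize(c["pixels"][185:285,355:410,::-1],None,fx=6,fy=6,interpolation=2)[:,:],cv2.resize(c["pixels"][185:285,255:330,::-1],None,fx=6,fy=6,interpolation=2)]))
m=(P[...,2]>.044)&(P[...,2]<.075);m[:, :355]=0;m[:,410:]=0;m[:185]=0;m[285:]=0
q=P[m]; rc=cv2.minAreaRect(q[:,:2].astype(np.float32)); print("tongs cloud",rc,len(q))
s=dict(np.load("side0.npz"));x,y=s["pixels"].astype(int),cloud(s)
cv2.imwrite("pics/s1.png",cv2.resize(s["pixels"][165:255,235:345,::-1],None,fx=7,fy=6,interpolation=2))
E
```

```text
tilter [0.534 0.102 0.05 ] [0.53  0.101 0.09 ]
knob [0.531 0.019 0.05 ] [0.53  0.02  0.065]
tongsA [ 0.575 -0.132  0.05 ] [ 0.582 -0.142  0.002]
tongsB [ 0.391 -0.173  0.05 ] [ 0.391 -0.172  0.054]
roll [ 0.704 -0.053  0.03 ] [ 0.711 -0.057  0.001]
pen [0.342 0.094 0.01 ] [0.341 0.094 0.008]
stap [0.42  0.356 0.04 ] [0.42  0.353 0.051]
knob px [312.70909091 214.72727273] 55 [0.5317596  0.02022547 0.05      ]
cap [280.48571429 209.05714286] 35 [0.53612911 0.1044146  0.128     ]
base ((286.9827575683594, 214.2069091796875), (41.85492706298828, 36.78915023803711), 4.763641834259033) [0.53526963 0.08865067 0.008     ]
tongs cloud ((0.4830884337425232, -0.171736478805542), (0.22139523923397064, 0.08555181324481964), 8.210020065307617) 640
```

View pics/t1.png

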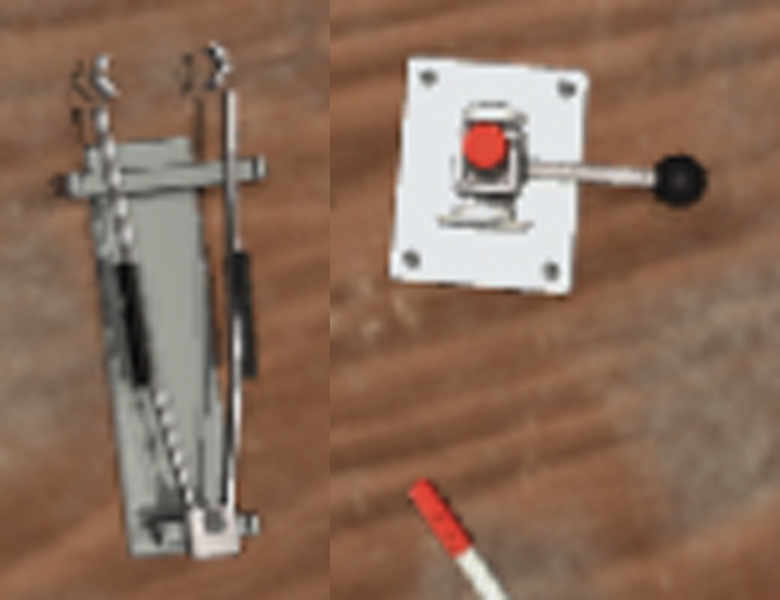

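The crop shows the tongs' jaws at the top (world +x) and the hinge at the bottom, with pads at crop (132,325) and (243,312). The tilter's base corners are visible and the knob points to world -y.

Run:
```python
from h import *
c=dict(np.load("top0.npz")); P=cloud(c); im=c["pixels"].astype(int)
L=lambda x,y,z:plane(c,355+x/6-.4,185+y/6-.4,z)
T=lambda x,y,z:plane(c,255+(x-330)/6-.4,185+y/6-.4,z)
C=[T(*p,.008)[:2] for p in[(410,58),(588,72),(570,295),(392,275)]]
print("base",np.mean(C,0),[np.linalg.norm(C[i]-C[i-1]).round(3) for i in range(4)])
ax=(C[0]+C[1]-C[2]-C[3]);print("yaw tilter",np.degrees(np.arctan2(ax[1],ax[0])))
ay=(C[0]+C[3]-C[1]-C[2]);print("yaw from y",np.degrees(np.arctan2(-ay[0],ay[1])))
jl,jr=L(103,75,.063),L(218,65,.063);h=L(215,530,.062)
print("jaws",jl,jr,(jl+jr)/2,"rear",h); 
b=[L(62,185,.055),L(262,168,.055)];print("bar",b,np.mean(b,0),np.linalg.norm(b[0]-b[1]))
d=(jl+jr)/2-h;print("yaw",np.degrees(np.arctan2(d[1],d[0])),np.linalg.norm(d))
d=b[1]-b[0];print("yaw bar",np.degrees(np.arctan2(d[0],-d[1])))
for n,(a,e) in {"padL":(115,160),"padR":(225,260)}.items():
    m=(im.max(2)<70);M=np.zeros_like(m);M[226:250,355+a//6:355+e//6+1]=1;m&=M
    q=np.argwhere(m).mean(0)[::-1];print(n,q,m.sum(),plane(c,*q,.06),np.median(P[m],0))
    t=m&(P[...,2]>.058);print(" tops",P[t].mean(0),t.sum(),P[t].min(0),P[t].max(0))
print(P[213:217,308:318,2].round(3))
```

```text
base [0.53630539 0.10451554] [np.float64(0.101), np.float64(0.083), np.float64(0.104), np.float64(0.082)]
yaw tilter -3.0022044751007706
yaw from y -3.9040128479197103
jaws [ 0.58139023 -0.13374804  0.063     ] [ 0.58727921 -0.18469961  0.063     ] [ 0.58433472 -0.15922382  0.063     ] rear [ 0.38442145 -0.1842159   0.062     ]
bar [array([ 0.53315783, -0.11754835,  0.055     ]), array([ 0.54309454, -0.20643389,  0.055     ])] [ 0.53812618 -0.16199112  0.055     ] 0.08943923869505144
yaw 7.125839615775318 0.2014718833052992
yaw bar 6.378732939799712
padL [376.69565217 238.5942029 ] 69 [ 0.4726587  -0.14797464  0.06      ] [ 0.47398577 -0.14948312  0.06064848]
 tops [ 0.47111959 -0.14889081  0.06562357] 37 [ 0.44810582 -0.15274623  0.05807536] [ 0.49751623 -0.14491728  0.07157741]
padR [394.80357143 235.21428571] 56 [ 0.48270457 -0.19577147  0.06      ] [ 0.48555817 -0.19428691  0.06610715]
 tops [ 0.48176333 -0.19438046  0.06539351] 53 [ 0.45186482 -0.19990192  0.05846219] [ 0.5067533  -0.19074695  0.06943915]
[[0.053 0.055 0.062 0.059 0.061 0.063 0.062 0.062 0.057 0.002]
 [0.056 0.056 0.061 0.065 0.059 0.062 0.063 0.059 0.058 0.055]
 [0.052 0.059 0.06  0.061 0.065 0.065 0.061 0.061 0.057 0.054]
 [0.001 0.056 0.06  0.059 0.061 0.062 0.063 0.062 0.057 0.05 ]]
```

```bash
cat > plan.py <<'E'
import numpy as np,sys
# commanded x y z yaw -> target x y z yaw : calls (tool down)
def plan(a,b):
    a=np.array(a,float);b=np.array(b,float)
    while 1:
        y=np.radians(a[3]);d=b-a
        X=np.array([np.cos(y),np.sin(y),0]);Y=np.array([np.sin(y),-np.cos(y),0]);Z=np.array([0,0,-1])
        dp=np.array([d[:3]@X,d[:3]@Y,d[:3]@Z])/.12; t=-np.radians(d[3])/.5
        k=max(1,abs(dp).max()); dp=np.round(dp/k,2 if k>1 else 3); t=np.round(np.clip(t,-1,1),3)
        a[:3]+=(dp[0]*X+dp[1]*Y+dp[2]*Z)*.12; a[3]-=np.degrees(t*.5)
        print("dp",dp.tolist(),"dr_z",t,"->",a.round(4).tolist(),"rows",int(np.ceil(max(np.linalg.norm(dp)*.12/.0625,abs(t)*28.65/10.7))))
        if k==1 and abs(b[3]-a[3])<.1: return a
E
python3 -c "
from plan import *
plan([.179,-.599,.223,-163.35],[.532,.02,.15,-93])"
```

```text
dp [-1.0, 0.95, 0.14] dr_z -1.0 -> [0.2613, -0.4554, 0.2062, -134.7021] rows 3
dp [-1.0, 0.27, 0.11] dr_z -1.0 -> [0.3227, -0.3473, 0.193, -106.0542] rows 3
dp [-1.0, -0.24, 0.1] dr_z -0.456 -> [0.3835, -0.24, 0.181, -92.9908] rows 2
dp [-1.0, -0.5, 0.12] dr_z 0.0 -> [0.4497, -0.1233, 0.1666, -92.9908] rows 3
dp [-1.0, -0.51, 0.11] dr_z 0.0 -> [0.5171, -0.0066, 0.1534, -92.9908] rows 3
dp [-0.228, -0.112, 0.028] dr_z 0.0 -> [0.532, 0.02, 0.15, -92.9908] rows 1
```

>>> {"op": "play_rows", "data": {
  "dp": [
    [-1,0.95,0.14],
    [-1,0.95,0.14],
    [-1,0.95,0.14]
  ],
  "dr": [
    [0,0,-1],
    [0,0,-1],
    [0,0,-1]
  ],
  "grip": [-1,-1,-1]
}}

```text
time: 0.48
ee_pos: [0.2619, -0.4528, 0.2051]
ee_rot: [179.9, 0.0, -134.4]
ft_force: [0.4, -0.5, 1.7]
width: 0.0871
grasp_force: 0.0
```

>>> {"op": "play_rows", "data": {
  "dp": [
    [-1,0.27,0.11],
    [-1,0.27,0.11],
    [-1,0.27,0.11]
  ],
  "dr": [
    [0,0,-1],
    [0,0,-1],
    [0,0,-1]
  ],
  "grip": [-1,-1,-1]
}}

```text
time: 0.85
ee_pos: [0.324, -0.3436, 0.1921]
ee_rot: [179.9, 0.1, -105.4]
ft_force: [-0.6, -0.4, 0.4]
width: 0.0871
grasp_force: 0.0
```

>>> {"op": "play_rows", "data": {
  "dp": [
    [-1,-0.24,0.1],
    [-1,-0.24,0.1],
    [-1,-0.24,0.1]
  ],
  "dr": [
    [0,0,-0.456],
    [0,0,-0.456],
    [0,0,-0.456]
  ],
  "grip": [-1,-1,-1]
}}

```text
time: 1.23
ee_pos: [0.3849, -0.2367, 0.1801]
ee_rot: [180.0, 0.0, -92.6]
ft_force: [-0.1, 0.3, 0.6]
width: 0.087
grasp_force: 0.0
```

>>> {"op": "play_rows", "data": {
  "dp": [
    [-1,-0.5,0.12],
    [-1,-0.5,0.12],
    [-1,-0.5,0.12]
  ],
  "dr": [
    [0,0,0],
    [0,0,0],
    [0,0,0]
  ],
  "grip": [-1,-1,-1]
}}

```text
time: 1.6
ee_pos: [0.4508, -0.1212, 0.1657]
ee_rot: [180.0, -0.0, -92.8]
ft_force: [-0.7, 0.5, -0.7]
width: 0.0868
grasp_force: 0.0
```

>>> {"op": "play_rows", "data": {
  "dp": [
    [-1,-0.51,0.11],
    [-1,-0.51,0.11],
    [-1,-0.51,0.11],
    [-1,-0.51,0.11]
  ],
  "dr": [
    [0,0,0],
    [0,0,0],
    [0,0,0],
    [0,0,0]
  ],
  "grip": [-1,-1,-1,-1]
}}

```text
time: 2.1
ee_pos: [0.5168, -0.0069, 0.1525]
ee_rot: [179.9, -0.0, -93.0]
ft_force: [-0.2, -1.0, 1.3]
width: 0.0872
grasp_force: 0.0
```

>>> {"op": "play_rows", "data": {
  "dp": [
    [-0.228,-0.112,0.028],
    [-0.228,-0.112,0.028],
    [-0.228,-0.112,0.028],
    [-0.228,-0.112,0.028]
  ],
  "dr": [
    [0,0,0],
    [0,0,0],
    [0,0,0],
    [0,0,0]
  ],
  "grip": [-1,-1,-1,-1]
}}

```text
time: 2.6
ee_pos: [0.5314, 0.0191, 0.1498]
ee_rot: [180.0, -0.0, -93.1]
ft_force: [-0.9, -0.4, -0.8]
width: 0.087
grasp_force: 0.0
```

>>> {"op": "play_rows", "data": {
  "dp": [
    [0,0,0.4],
    [0,0,0.8],
    [0,0,0.983],
    [0,0,0.983],
    [0,0,0.983]
  ],
  "dr": [
    [0,0,0],
    [0,0,0],
    [0,0,0],
    [0,0,0],
    [0,0,0]
  ],
  "grip": [-0.6,-0.2,-0.1,0,0]
}}

```text
time: 3.22
ee_pos: [0.5329, 0.0202, 0.0328]
ee_rot: [-179.9, 0.0, -93.0]
ft_force: [-0.6, 1.0, 0.3]
width: 0.0473
grasp_force: 0.0
```

Run:
```python
from rig import r
import cv2,numpy as np
from h import *
S=[]
for n,(u,v) in (("top",(300,213)),("side",(280,220))):
    c=r.read_camera(n); a=c["pixels"][v-45:v+45,u-60:u+60,::-1]; S.append(cv2.resize(a,None,fx=6,fy=6,interpolation=2)[:,:400 if 0 else 720]); 
cv2.imwrite("pics/k.png",cv2.resize(np.vstack(S),(400,600)))
```

```text
(no output)
```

View pics/k.png

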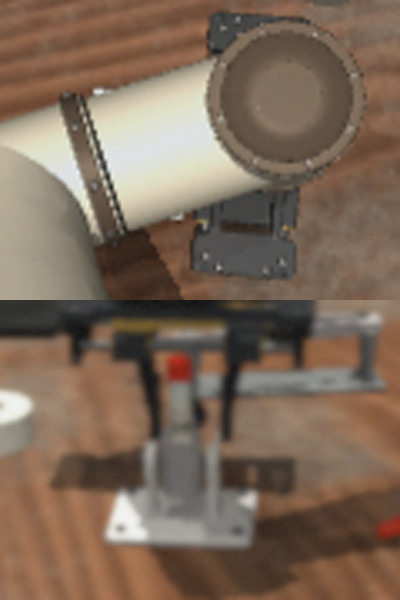

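The top view shows the gripper over the knob, its wide body along the pivot axis. The side view shows the fingers straddling the lever behind the upright tube, cap at (178,367) in the crop. Now I close on the knob.

>>> {"op": "play_rows", "data": {
  "dp": [
    [0,0,0],
    [0,0,0],
    [0,0,0],
    [0,0,0]
  ],
  "dr": [
    [0,0,0],
    [0,0,0],
    [0,0,0],
    [0,0,0]
  ],
  "grip": [0.6,1,1,1]
}}

```text
time: 3.82
ee_pos: [0.5322, 0.0204, 0.0319]
ee_rot: [-180.0, 0.0, -93.0]
ft_force: [0.0, 0.4, 2.9]
width: 0.0223
grasp_force: 30.0
```

Run:
```python
import numpy as np
# knob arc in tool axes: yaw -93: tool x = -tilter y dir ; up = -tool z
for d in range(0,46,5):
    t=np.radians(d); dy=.085*(1-np.cos(t)); dz=.085*np.sin(t)
    print(d,[round(-dy/.12,3),0,round(-dz/.12,3)])
```

```text
0 [np.float64(-0.0), 0, np.float64(-0.0)]
5 [np.float64(-0.003), 0, np.float64(-0.062)]
10 [np.float64(-0.011), 0, np.float64(-0.123)]
15 [np.float64(-0.024), 0, np.float64(-0.183)]
20 [np.float64(-0.043), 0, np.float64(-0.242)]
25 [np.float64(-0.066), 0, np.float64(-0.299)]
30 [np.float64(-0.095), 0, np.float64(-0.354)]
35 [np.float64(-0.128), 0, np.float64(-0.406)]
40 [np.float64(-0.166), 0, np.float64(-0.455)]
45 [np.float64(-0.207), 0, np.float64(-0.501)]
```

>>> {"op": "play_rows", "data": {
  "dp": [
    [-0.003,0,-0.062],
    [-0.011,0,-0.123],
    [-0.024,0,-0.183],
    [-0.043,0,-0.242],
    [-0.066,0,-0.299],
    [-0.095,0,-0.354],
    [-0.128,0,-0.406],
    [-0.166,0,-0.455],
    [-0.207,0,-0.501],
    [-0.207,0,-0.501],
    [-0.207,0,-0.501]
  ],
  "dr": [
    [0,0,0],
    [0,0,0],
    [0,0,0],
    [0,0,0],
    [0,0,0],
    [0,0,0],
    [0,0,0],
    [0,0,0],
    [0,0,0],
    [0,0,0],
    [0,0,0]
  ],
  "grip": [1,1,1,1,1,1,1,1,1,1,1]
}}

```text
time: 5.2
ee_pos: [0.5335, 0.0453, 0.0919]
ee_rot: [-180.0, 0.0, -93.0]
ft_force: [2.0, 0.3, -1.5]
width: 0.0221
grasp_force: 30.0
```

Run:
```python
from rig import r
import cv2
c=r.read_camera("side"); cv2.imwrite("pics/tilt.png",cv2.resize(c["pixels"][165:255,220:340,::-1],None,fx=5,fy=5,interpolation=2))
```

```text
(no output)
```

View pics/tilt.png

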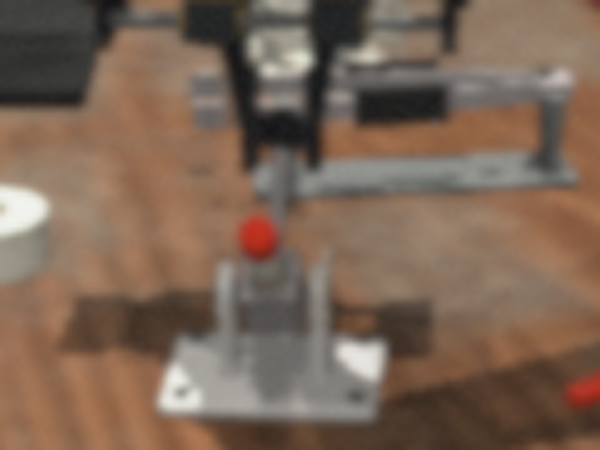

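The knob at (280,128) is pinched between the fingers and the tube leans toward the camera, cap at (258,238), consistent with about 45°. I'll hold it there, then return.

>>> {"op": "play_rows", "data": {
  "dp": [
    [0,0,0],
    [0,0,0],
    [0,0,0],
    [0,0,0],
    [0,0,0],
    [0,0,0],
    [0.041,0,0.046],
    [0.079,0,0.095],
    [0.112,0,0.147],
    [0.141,0,0.202],
    [0.164,0,0.259],
    [0.183,0,0.318],
    [0.196,0,0.378],
    [0.204,0,0.439],
    [0.207,0,0.501],
    [0.207,0,0.52],
    [0.207,0,0.52],
    [0.207,0,0.52],
    [0.207,0,0.52]
  ],
  "dr": [
    [0,0,0],
    [0,0,0],
    [0,0,0],
    [0,0,0],
    [0,0,0],
    [0,0,0],
    [0,0,0],
    [0,0,0],
    [0,0,0],
    [0,0,0],
    [0,0,0],
    [0,0,0],
    [0,0,0],
    [0,0,0],
    [0,0,0],
    [0,0,0],
    [0,0,0],
    [0,0,0],
    [0,0,0]
  ],
  "grip": [1,1,1,1,1,1,1,1,1,1,1,1,1,1,1,1,1,1,1]
}}

```text
time: 7.62
ee_pos: [0.5322, 0.0202, 0.0313]
ee_rot: [-180.0, -0.0, -92.9]
ft_force: [-2.8, -0.2, 16.5]
width: 0.0223
grasp_force: 30.1
```

>>> {"op": "play_rows", "data": {
  "dp": [
    [0,0,0],
    [0,0,0],
    [0,0,0],
    [0,0,-0.15],
    [0,0,-0.5],
    [0,0,-1],
    [0,0,-1],
    [0,0,-1]
  ],
  "dr": [
    [0,0,0],
    [0,0,0],
    [0,0,0],
    [0,0,0],
    [0,0,0],
    [0,0,0],
    [0,0,0],
    [0,0,0]
  ],
  "grip": [-0.5,-0.5,-0.5,-0.6,-1,-1,-1,-1]
}}

```text
time: 8.62
ee_pos: [0.5311, 0.0203, 0.1486]
ee_rot: [179.9, 0.0, -93.0]
ft_force: [-0.8, 0.8, -0.5]
width: 0.0856
grasp_force: 0.0
```

Run:
```python
from plan import *
a=plan([.532,.02,.1498,-93],[.476,-.172,.15,-173.2])
```

```text
dp [1.0, 0.24, -0.0] dr_z 1.0 -> [0.497, -0.0983, 0.1498, -121.6479] rows 3
dp [0.614, -0.173, -0.002] dr_z 1.0 -> [0.476, -0.1719, 0.15, -150.2958] rows 3
dp [0.0, -0.001, 0.0] dr_z 0.8 -> [0.476, -0.172, 0.15, -173.2141] rows 3
```

>>> {"op": "play_rows", "data": {
  "dp": [
    [1,0.24,0],
    [1,0.24,0],
    [1,0.24,0],
    [1,0.24,0]
  ],
  "dr": [
    [0,0,1],
    [0,0,1],
    [0,0,1],
    [0,0,1]
  ],
  "grip": [-1,-1,-1,-1]
}}

```text
time: 9.12
ee_pos: [0.4957, -0.0987, 0.1475]
ee_rot: [179.8, -0.1, -121.6]
ft_force: [0.6, 0.6, -0.0]
width: 0.0873
grasp_force: 0.0
```

>>> {"op": "play_rows", "data": {
  "dp": [
    [0.614,-0.173,0],
    [0.614,-0.173,0],
    [0.614,-0.173,0],
    [0.614,-0.173,0]
  ],
  "dr": [
    [0,0,1],
    [0,0,1],
    [0,0,1],
    [0,0,1]
  ],
  "grip": [-1,-1,-1,-1]
}}

```text
time: 9.62
ee_pos: [0.4758, -0.1711, 0.1483]
ee_rot: [179.9, -0.1, -150.0]
ft_force: [0.5, 0.6, -0.3]
width: 0.0869
grasp_force: 0.0
```

>>> {"op": "play_rows", "data": {
  "dp": [
    [0,0,0],
    [0,0,0],
    [0,0,0],
    [0,0,0],
    [0,0,0]
  ],
  "dr": [
    [0,0,0.8],
    [0,0,0.8],
    [0,0,0.8],
    [0,0,0.8],
    [0,0,0.8]
  ],
  "grip": [-1,-1,-1,-1,-1]
}}

```text
time: 10.25
ee_pos: [0.4761, -0.1714, 0.1492]
ee_rot: [180.0, -0.0, -173.0]
ft_force: [-0.4, -0.2, 0.7]
width: 0.0869
grasp_force: 0.0
```

Run:
```python
from rig import r
import cv2,numpy as np
from h import *
t=r.read_camera("top"); P=cloud(t); im=t["pixels"].astype(int)
c=r.read_camera("side")
cv2.imwrite("pics/p.png",np.vstack([cv2.resize(c["pixels"][155:245,225:355,::-1],(560,300),interpolation=2),cv2.resize(t["pixels"][180:285,265:461,::-1],(560,300),interpolation=2)]))
a=im[185:240,255:325]
dark=np.argwhere((a.max(2)<60))+[185,255];k=dark[dark[:,1]>304]; print("knob",k.mean(0)[::-1],len(k),plane(t,*k.mean(0)[::-1],.05))
```

```text
knob [309.42748092 218.29007634] 131 [0.52204253 0.02871983 0.05      ]
```

View pics/p.png

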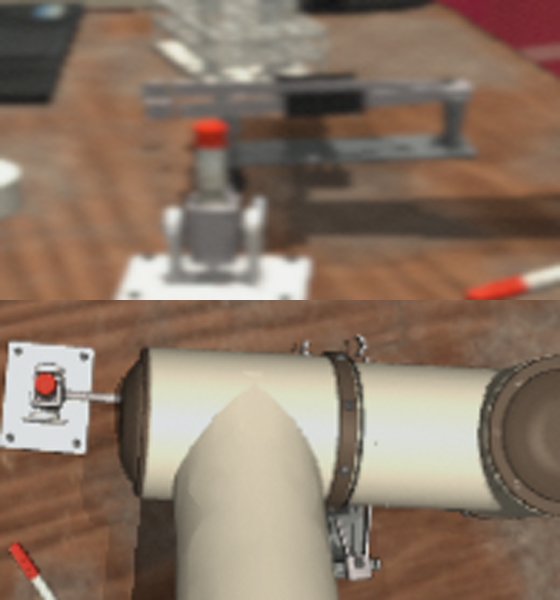

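Side crop: tube upright again in the cup, cap at (210,133), tongs' pad at (322,95) untouched. Descending onto the tongs.

>>> {"op": "play_rows", "data": {
  "dp": [
    [0,0,0.4],
    [0,0,0.75],
    [0,0,0.942],
    [0,0,0.942],
    [0,0,0.942],
    [0,0,0.942],
    [0,0,0.942],
    [0,0,0.942],
    [0,0,0.942]
  ],
  "dr": [
    [0,0,0],
    [0,0,0],
    [0,0,0],
    [0,0,0],
    [0,0,0],
    [0,0,0],
    [0,0,0],
    [0,0,0],
    [0,0,0]
  ],
  "grip": [-1,-1,-1,-1,-0.5,-0.045,-0.045,-0.045,-0.045]
}}

```text
time: 11.48
ee_pos: [0.4768, -0.1718, 0.0368]
ee_rot: [-180.0, 0.1, -173.2]
ft_force: [-0.1, -0.6, 1.4]
width: 0.0482
grasp_force: 6.1
```

>>> {"op": "play_rows", "data": {
  "dp": [
    [0,0,0],
    [0,0,0],
    [0,0,0],
    [0,0,0]
  ],
  "dr": [
    [0,0,0],
    [0,0,0],
    [0,0,0],
    [0,0,0]
  ],
  "grip": [-0.01,-0.01,-0.01,-0.01]
}}

```text
time: 11.98
ee_pos: [0.477, -0.1717, 0.0368]
ee_rot: [-180.0, 0.1, -173.2]
ft_force: [2.5, -2.0, 5.1]
width: 0.0443
grasp_force: 9.1
```

>>> {"op": "play_rows", "data": {
  "dp": [
    [0,0,-0.15],
    [0,0,-0.35],
    [0,0,-0.55],
    [0,0,-0.55],
    [0,0,-0.55],
    [0,0,-0.55]
  ],
  "dr": [
    [0,0,0],
    [0,0,0],
    [0,0,0],
    [0,0,0],
    [0,0,0],
    [0,0,0]
  ],
  "grip": [-0.01,-0.01,-0.01,-0.01,-0.01,-0.01]
}}

```text
time: 12.72
ee_pos: [0.4749, -0.1714, 0.1009]
ee_rot: [179.9, -0.2, -173.2]
ft_force: [0.7, -0.0, -1.4]
width: 0.0441
grasp_force: 7.0
```

Run:
```python
from plan import *
a=plan([.476,-.172,.103,-173.2],[.372,.085,.1,-173.2])
```

```text
dp [0.27, 1.0, 0.01] dr_z -0.0 -> [0.4296, -0.0567, 0.1018, -173.2] rows 2
dp [0.27, 1.0, 0.01] dr_z -0.0 -> [0.3832, 0.0586, 0.1006, -173.2] rows 2
dp [0.067, 0.229, 0.005] dr_z -0.0 -> [0.372, 0.085, 0.1, -173.2] rows 1
```

>>> {"op": "play_rows", "data": {
  "dp": [
    [0.08,0.3,0],
    [0.17,0.65,0.01],
    [0.27,1,0.01],
    [0.27,1,0.01]
  ],
  "dr": [
    [0,0,0],
    [0,0,0],
    [0,0,0],
    [0,0,0]
  ],
  "grip": [-0.01,-0.01,-0.01,-0.01]
}}

```text
time: 13.22
ee_pos: [0.428, -0.0547, 0.1005]
ee_rot: [180.0, -0.1, -173.0]
ft_force: [-0.2, -0.7, -0.4]
width: 0.0438
grasp_force: 7.0
```

>>> {"op": "play_rows", "data": {
  "dp": [
    [0.08,0.3,0],
    [0.17,0.65,0.01],
    [0.27,1,0.01],
    [0.27,1,0.01]
  ],
  "dr": [
    [0,0,0],
    [0,0,0],
    [0,0,0],
    [0,0,0]
  ],
  "grip": [-0.01,-0.01,-0.01,-0.01]
}}

```text
time: 13.72
ee_pos: [0.3829, 0.0604, 0.0997]
ee_rot: [-180.0, -0.0, -173.0]
ft_force: [0.1, -0.1, -1.3]
width: 0.0438
grasp_force: 7.0
```

>>> {"op": "play_rows", "data": {
  "dp": [
    [0.067,0.229,0.1],
    [0.067,0.229,0.2],
    [0.067,0.229,0.24],
    [0.067,0.229,0.24],
    [0.067,0.229,0.24]
  ],
  "dr": [
    [0,0,0],
    [0,0,0],
    [0,0,0],
    [0,0,0],
    [0,0,0]
  ],
  "grip": [-0.01,-0.01,-0.01,-0.01,-0.01]
}}

```text
time: 14.35
ee_pos: [0.3725, 0.0851, 0.0713]
ee_rot: [180.0, 0.0, -173.3]
ft_force: [0.4, -0.5, -0.5]
width: 0.0443
grasp_force: 7.0
```

Run:
```python
from rig import r
import cv2,numpy as np
from h import *
t=r.read_camera("top");c=r.read_camera("side");np.savez("top1.npz",**t);np.savez("side1.npz",**c)
cv2.imwrite("pics/q.png",np.vstack([cv2.resize(c["pixels"][170:250,230:342,::-1],(420,300),interpolation=2),cv2.resize(t["pixels"][185:265,245:357,::-1],(420,300),interpolation=2)]))
```

```text
(no output)
```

View pics/q.png

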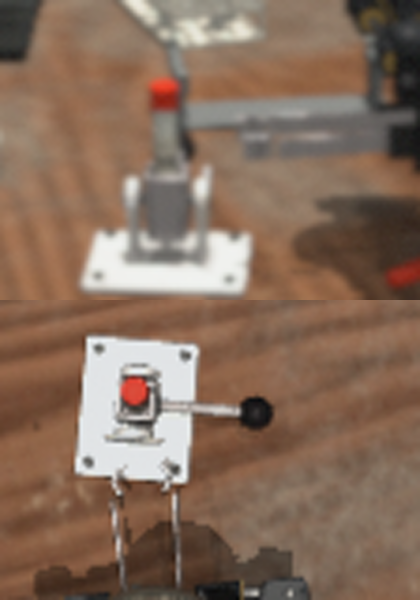

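The tongs are held level, jaw tips at (122,475) and (170,470) in the lower crop, with the cap at (133,391). Next, compute the remaining offset.

Run:
```python
from h import *
t=dict(np.load("top1.npz"));c=dict(np.load("side1.npz"))
f=lambda x,y,z:plane(t,245+x/3.75-.4,185+(y-300)/3.75-.4,z)
l,rr=f(122,477,.096),f(170,471,.096);cap=f(133,391,.128)
print(l,rr,(l+rr)/2,cap)
y=np.radians(6.8);X=np.array([np.cos(y),np.sin(y),0]);Y=np.array([-np.sin(y),np.cos(y),0])
d=cap-(l+rr)/2;print("along",d@X,"lat",d@Y)
# expected jaw from TCP
print(np.array([.3725,.0851,0])+.11*X)
P=cloud(c);m=np.zeros((420,560),bool);m[195:212,283:335]=1;m&=(P[...,2]>.07)&(abs(P[...,1]-.1)<.05)
q=P[m];print(m.sum());
for a in np.arange(.40,.50,.02):
    s=q[(q[:,0]>a)&(q[:,0]<a+.02)]
    if len(s):print(a,len(s),np.percentile(s[:,2],[5,50,95]).round(3),s[:,1].mean().round(3))
# tube column in side view vs ray
im=c["pixels"].astype(int);red=np.argwhere((im[180:205,255:290,0]>140)&(im[180:205,255:290,1]<80))+[180,255]
o,dd=ray(c,*red.mean(0)[::-1]);o2,d2=ray(t,245+133/3.75-.4,185+91/3.75-.4)
A=np.linalg.lstsq(np.c_[dd,-d2],o2-o,rcond=None)[0];print("cap 2view",o+A[0]*dd,o2+A[1]*d2)
```

```text
[0.48166245 0.11188667 0.096     ] [0.48660676 0.07971873 0.096     ] [0.48413461 0.0958027  0.096     ] [0.53657111 0.10545623 0.128     ]
along 0.053210654435868816 lat 0.0033769357527256307
[0.48172621 0.09812444 0.        ]
458
0.4 86 [0.081 0.088 0.094] 0.092
0.42000000000000004 95 [0.081 0.088 0.094] 0.095
0.44000000000000006 90 [0.081 0.088 0.094] 0.095
0.4600000000000001 90 [0.082 0.089 0.095] 0.098
0.4800000000000001 46 [0.082 0.089 0.095] 0.097
cap 2view [0.53770567 0.10559902 0.12196266] [0.53723198 0.10559555 0.12191117]
```

>>> {"op": "play_rows", "data": {
  "dp": [
    [0,0.015,0],
    [-0.12,0.015,0],
    [-0.24,0.015,0],
    [-0.34,0.015,0],
    [-0.42,0.015,0],
    [-0.455,0.015,0],
    [-0.455,0.015,0],
    [-0.455,0.015,0]
  ],
  "dr": [
    [0,0,0],
    [0,0,0],
    [0,0,0],
    [0,0,0],
    [0,0,0],
    [0,0,0],
    [0,0,0],
    [0,0,0]
  ],
  "grip": [-0.01,-0.01,-0.01,-0.01,-0.01,-0.01,-0.01,-0.01]
}}

```text
time: 15.45
ee_pos: [0.4256, 0.0934, 0.071]
ee_rot: [-180.0, -0.0, -173.2]
ft_force: [-0.1, 0.8, -0.6]
width: 0.0442
grasp_force: 7.0
```

Run:
```python
from rig import r
import cv2,numpy as np
t=r.read_camera("top");c=r.read_camera("side")
cv2.imwrite("pics/w.png",np.vstack([cv2.resize(c["pixels"][180:240,240:324,::-1],(420,300),interpolation=2),cv2.resize(t["pixels"][185:235,250:320,::-1],(420,300),interpolation=2)]))
```

```text
(no output)
```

View pics/w.png

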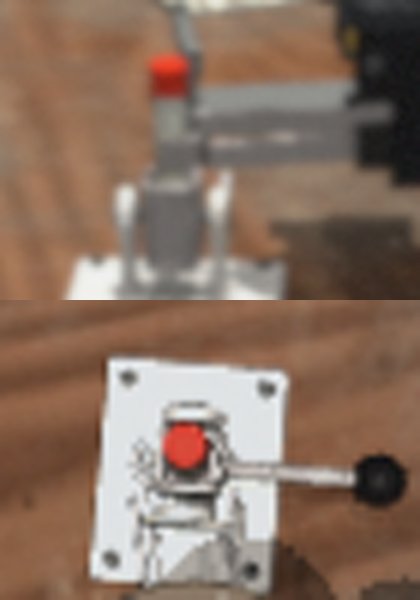

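Cap at (185,445) lies midway between the jaws (about 140 and 220), which sit some 3 mm short. In the side crop the near jaw overlaps the tube at (178,155). I'll advance 3 mm and clamp.

>>> {"op": "play_rows", "data": {
  "dp": [
    [-0.025,0,0],
    [-0.025,0,0],
    [-0.025,0,0],
    [-0.025,0,0],
    [-0.025,0,0],
    [-0.025,0,0],
    [-0.025,0,0],
    [-0.025,0,0],
    [-0.025,0,0]
  ],
  "dr": [
    [0,0,0],
    [0,0,0],
    [0,0,0],
    [0,0,0],
    [0,0,0],
    [0,0,0],
    [0,0,0],
    [0,0,0],
    [0,0,0]
  ],
  "grip": [-0.01,0.05,0.1,0.15,0.25,0.5,1,1,1]
}}

```text
time: 16.68
ee_pos: [0.4289, 0.0938, 0.0711]
ee_rot: [-180.0, -0.0, -173.2]
ft_force: [-0.2, -2.4, -0.7]
width: 0.0353
grasp_force: 30.0
```

>>> {"op": "play_rows", "data": {
  "dp": [
    [0,0,0],
    [0,0,-0.06],
    [0,0,-0.14],
    [0,0,-0.24],
    [0,0,-0.36],
    [0,0,-0.5],
    [0,0,-0.65],
    [0,0,-0.8],
    [0,0,-0.9],
    [0,0,-0.96],
    [0,0,-0.98],
    [0,0,-0.98],
    [0,0,-0.98],
    [0,0,-0.98],
    [0,0,-0.98]
  ],
  "dr": [
    [0,0,0],
    [0,0,0],
    [0,0,0],
    [0,0,0],
    [0,0,0],
    [0,0,0],
    [0,0,0],
    [0,0,0],
    [0,0,0],
    [0,0,0],
    [0,0,0],
    [0,0,0],
    [0,0,0],
    [0,0,0],
    [0,0,0]
  ],
  "grip": [1,1,1,1,1,1,1,1,1,1,1,1,1,1,1]
}}

```text
time: 18.55
ee_pos: [0.429, 0.0939, 0.1885]
ee_rot: [-180.0, -0.0, -173.2]
ft_force: [-0.3, 0.2, -1.1]
width: 0.0357
grasp_force: 30.0
```

Run:
```python
from rig import r
import cv2,numpy as np
c=r.read_camera("side")
cv2.imwrite("pics/f.png",cv2.resize(c["pixels"][120:250,220:350,::-1],(560,560),interpolation=2))
```

```text
(no output)
```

View pics/f.png

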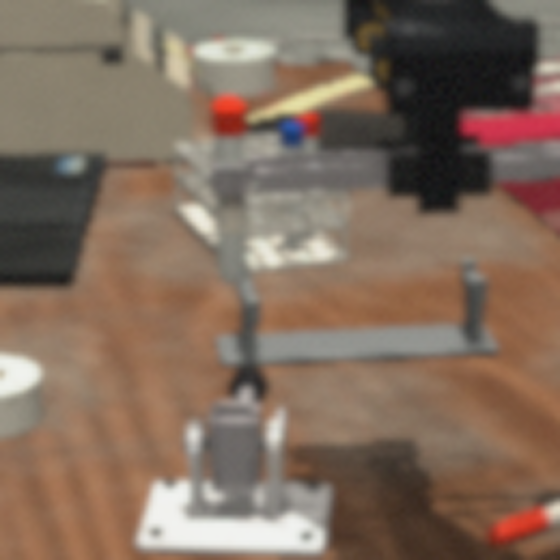

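The tube (cap at (229,113), foot at about (232,280)) hangs upright in the jaws, well above the cup's rim at (237,405). Handing in.

```bash
python3 -c "
from rig import r
print(r.finish_job())"
```

```text
the job is handed in; nothing more can be done
None
```

The job is handed in at about 18.6 s: I tilted the cup to about 45° and held it there, returned it upright, then lifted the tube with the tongs and held it still and upright well above the cup's rim. No verdict came back from the judge.

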